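# Reset the length stop of a gear-packing fixture by one hole

### The arm

A 6-joint arm with a two-finger parallel gripper is mounted at the origin on the work surface. World frame = base frame: x ahead of the robot, y to its left, z up, the work surface at z = 0. Lengths are in m, angles in rad, forces in N, time in s.
With the tool pointing down it reaches from about 0.35 to 0.875 m from the base axis. Payload 4.2 kg.
Tool frame: the origin (TCP) lies midway between the tips of the shut fingers; the grasp point (between the pads) lies arm.grip_depth behind it (arm.grip_depth is the distance from the TCP to the grasp point, in m); y points along the fingers, x is the direction in which the jaws open and shut, and the axes are right-handed (so a half turn about y gives the same grasp; the last joint's range is limited). The gripper opens to 85 mm and grips with 20 to 120 N. Pads are 22 mm wide; open, the fingers measure 114 mm over their backs; the gripper's body (76 mm by 85 mm) begins 54 mm behind the grasp point. The pads swing forward as they close: fully open they stand 13 mm farther back than shut.
Start: joints at [-1.043, 0.385, 0.008, 0, -1.194, -0.259], TCP at [0.166, -0.603, 0.231] pointing down, gripper open.
Joint ranges: [-3.14, 3.14], [-1.21, 2.06], [-1.07, 1.41], [-3.16, 2.05], [-2.99, -0.16], [-3.1, 3.1]. Speed limits (rad/s): [2.79, 2.79, 3.14, 3.14, 3.14, 3.14].

### API

Orientations are given as a unit quaternion [w, x, y, z].
In Python, from cell import arm, optics gives the robot as it stands. The module is installed in compiled form; this text tells all that it offers.
- The arm moves only by the shell command python3 -m crank 'ROWS' [OPENING] [FORCE]. ROWS is JSON, a list of rows, each a list of 2 entries, a list of its own where there are three numbers: the shift along the tool's x, y, z in m, then the turn, a rotation vector about the tool's x, y, z in rad. In form: [[[tx, ty, tz], [wx, wy, wz]], ...]. A call has exactly 10 rows; each row shifts and turns the commanded pose from where the row before left it, along the tool's axes as they then stand; what a row does not reach is not made up. A row lasts 1/8 s, in which the tool goes at most 62.5 mm and 10.7 degrees, less where a joint would pass 70% of its speed; a pose out of reach is approached as far as the arm can. A call is refused whole if a number of a shift passes 0.0625 or a number of a turn 0.188, either way. A call with a gripper value outside its range is refused whole. OPENING is the gripper's target within -1 to 1 (fully open at 1, half-way at 0, shut at -1), set as the call begins (- or left out, the last holds). The fingers move at their own pace and stop on an object; FORCE is the grip in N (left out, the last holds). Time passes only in rows, so rows that do not move let the fingers close, or fill a call up. It gives the time, the measured TCP pose, the force and the opening at its end, in the units of the state.
- arm.read_state(): the state, without advancing time (a new reading comes with each control period).
- optics.read_camera(name): name is "scene" or "top"; returns the picture (480x640x3 uint8, red, green, blue); there is no depth.
- optics.camera_info(name): a dict with "fx", "fy", "cx", "cy" (pixels), "T" (4x4, takes a point from camera to world coordinates). Camera axes: x right, y down, z forward; pixel columns grow to the right and rows downward; lengths in m; the calibration is good to about 2 mm. A picture is of the moment at which its call begins. camera_info takes no time and is no camera call.
- arm.job_done(): hands the job in, once; it reports no verdict.
Trained networks look in the newest picture that a camera, given by its name, has taken for a name from the list of things; names that differ only in an ending like _2 or _b are one class to them, and where a whole thing is asked for, a point or a joint stands for the part that bears it (a point fixed in the world has none). Each returns a list of dicts, best first, with "score" (0 to 1); they miss things now and then, are a little off and sometimes report something else, mostly with a low value. They report only what shows in the picture. A call takes as long as a camera call.
- optics.regions_of(camera, label): "region" (480x640 bool, what is visible of it).
- optics.spot_point(camera, label): "position" ([x, y, z] in m, in the coordinates of the camera as it stood for that picture, good to about 4 mm: a listed point, or the origin of a listed thing).
The state is a dict: "time": time; "joints": joint angles; "joint_vel": joint speeds; "effort": joint torques, N m; "eef_pos": TCP position; "tool_rot": TCP orientation; "ft_force": force on the tool from outside, world axes, zero at the start; "torque": the same for the moment, N m; "width": opening from 0.0 (shut) to 1.0 (fully open).
Only numpy, scipy, OpenCV 4.12 (cv2) and the standard library are available. Lean on these libraries where they do the work, as an engineer would, in place of code of your own. Each camera call takes 0.05 s, during which the arm holds its last target.

### The job

Free the blue sliding stop section of the gear-row fixture by drawing the yellow transport lock grip away from the rail to its end stop. Then pull up the red plunger knob, slide the section along the rail to the very next hole, away from the row of gears, and let the pin drop fully home in that hole. Finish while still holding the red knob in the fingers with the pin fully in; do not let go, and leave the loose gear, the oil bottle and the spanner alone.

Things in the scene. Friction and masses are not known exactly. Their poses are not given: they have to be found in the camera images.
- fixture: Fixed grey base plate 340 x 380 x 12 mm with an aluminium rail (40 mm wide, top at z = 55 mm) along its y axis. Origin on the table under the rail's middle; +x is the gear side, -x the lock side, +y along the rail away from the gear row. Rail holes (14 mm) at y = -90, -30, +30, +90 mm. Row of 8 steel gears on a bar: axis at x = 100 mm, y from -176 to -44 mm, top z = 86 mm.
- section (a joint): Position of the blue tube section along fixture y, m: 0 = start, pinned in the hole at y = -30 mm; 0.060 = next hole (y = +30 mm), 0.120 = the one after; travel -0.004 to 0.125. About 3 N of friction, stays where left when the pin is out. The lock's bolt blocks it by a lug while in. Section 70 mm long, 58 mm wide, top z = 63 mm; its stop plate reaches to +x, top z = 82 mm.
- plunger (a joint): Lift of the spring plunger carried by the section, m. 0 = pin fully in a hole, 0.012 = pin tip clear of the rail's top, 0.017 = upper stop. A spring pushes it down with about 5 N at 0 and 7 N at the top, so it drops in when over a hole. The 10 mm round-ended pin has about 1.5 to 2 mm play either side.
- pull_knob: The red round plunger knob, upright, 26 mm diameter, 36 mm tall; origin at the centre of its underside, 90 mm above the table with the pin in, straight above the pin (fixture x = 0, y = -30 mm at the start). Free air all round it: the section's top is 27 mm below its underside, a 24 mm barrel ends 11 mm below. It lifts with the plunger and travels with the section.
- lock (a joint): Transport lock slide, m, on the side of the rail opposite the gears: 0 = fully in, grows as the yellow grip is drawn straight away from the rail (fixture -x), 0.045 = at its end stop. The section is free from about 0.031. Slides with about 3 N of friction and stays where it is left.
- lock_grip: The yellow upright grip of the lock slide, 14 mm (x) by 26 mm (y) by 50 mm tall; origin at the centre of its underside, 28 mm above the table, standing on the flat steel bolt at fixture x = -113 mm when fully in, y = +15 mm. The bolt runs between two low guide strips (top 26 mm above the table).
- loose_gear: Bystander: loose steel gear 64 mm across and 13 mm thick lying flat on the table; origin at the centre of its underside.
- oil_bottle: Bystander: yellow oil bottle, 52 mm diameter, 120 mm tall, standing; origin at the centre of its underside.
- spanner: Bystander: steel spanner 160 mm long lying on the table along its own x.

How it is judged:
By the outcome, as a careful person would: the job done as asked, in the order asked, and still so for the second after the job is handed in, while the arm keeps its last pose, push and grip.
It also fails if it takes over 40 s, if anything falls off the work surface, if the arm or the gripper's body presses on something with over 40 N, if the wrist force passes 120 N, or if a joint passes its speed limit or range.

## Working session

There is one attempt and no reset: what is moved stays moved. The work goes in short steps, Python scripts to look and compute and a shell command to move; the robot and the scene stay as the last step left them, time stands still between calls to the robot, and variables do not carry over. Pictures are saved under pics/ and viewed, and the job is handed in when it is done.

```bash
mkdir -p pics
cat > h.py <<'E'
import numpy as np, cv2, json
from cell import arm, optics
from scipy.spatial.transform import Rotation as R
def rot(q): return R.from_quat([q[1],q[2],q[3],q[0]])
E
python3 - <<'E'
from h import *
s=arm.read_state(); print({k:np.round(v,4).tolist() for k,v in s.items()}, arm.grip_depth)
print(rot(s['tool_rot']).as_matrix().round(3))
for n in ("scene","top"):
    im=optics.read_camera(n); cv2.imwrite(f"pics/{n}0.png",im[:,:,::-1])
    i=optics.camera_info(n); T=np.array(i['T']); print(n,i['fx'],i['cx'],i['cy'],T.round(3).tolist())
    for l in ("pull_knob","lock_grip","fixture","section","oil_bottle"):
        for r in optics.spot_point(n,l)[:2]:
            p=T[:3,:3]@np.array(r['position'])+T[:3,3]; print(l,round(r['score'],2),p.round(4))
E
```

```text
{'time': 0.0, 'joints': [-1.0434, 0.3856, 0.0066, -0.0005, -1.194, -0.2586], 'joint_vel': [-0.0016, -0.0003, 0.0006, 0.0018, -0.0006, 0.0001], 'effort': [-0.0009, -39.2289, 18.8405, 4.1863, -0.0046, -0.0], 'eef_pos': [0.1658, -0.602, 0.2302], 'tool_rot': [-0.4292, 0.4279, 0.5629, -0.562], 'ft_force': [-0.4654, 0.1893, 0.8953], 'torque': [0.0132, 0.0513, -0.0338], 'width': 0.998} 0.0187
[[-0.265 -0.001 -0.964]
 [ 0.964  0.002 -0.265]
 [ 0.002 -1.     0.   ]]
scene 581.8630198908527 318.5800998244076 231.84499206845038 [[-0.237, 0.648, -0.723, 1.35], [0.971, 0.162, -0.173, 0.211], [0.005, -0.744, -0.668, 0.782], [0.0, 0.0, 0.0, 1.0]]
pull_knob 0.86 [0.6019 0.0292 0.0858]
lock_grip 0.93 [0.4756 0.0726 0.0265]
lock_grip 0.66 [0.6048 0.0292 0.0861]
fixture 0.84 [ 0.5988  0.0618 -0.0025]Traceback (most recent call last):
  File "<stdin>", line 8, in <module>
ValueError: it knows: fixture, lock_grip, loose_gear, oil_bottle, pull_knob, spanner
```

Run:
```python
from h import *
n="top"
im=optics.read_camera(n); cv2.imwrite(f"pics/{n}0.png",im[:,:,::-1])
i=optics.camera_info(n); T=np.array(i['T']); print(n,i['fx'],i['cx'],i['cy'],T.round(3).tolist())
for l in ("pull_knob","lock_grip","fixture","oil_bottle"):
    for r in optics.spot_point(n,l)[:2]:
        p=T[:3,:3]@np.array(r['position'])+T[:3,3]; print(l,round(r['score'],2),p.round(4))
print(arm.read_state()['time'])
```

```text
top 496.8505016960374 315.2021810388487 241.7662738394778 [[-0.009, -0.989, 0.148, 0.447], [-1.0, 0.009, -0.003, 0.05], [0.002, -0.148, -0.989, 1.164], [0.0, 0.0, 0.0, 1.0]]
pull_knob 0.48 [0.6027 0.0298 0.0892]
lock_grip 0.72 [0.4761 0.0754 0.0256]
fixture 0.71 [ 0.6035  0.0546 -0.0037]
oil_bottle 0.72 [ 0.6058 -0.2221 -0.0011]
0.45
```

View pics/top0.png

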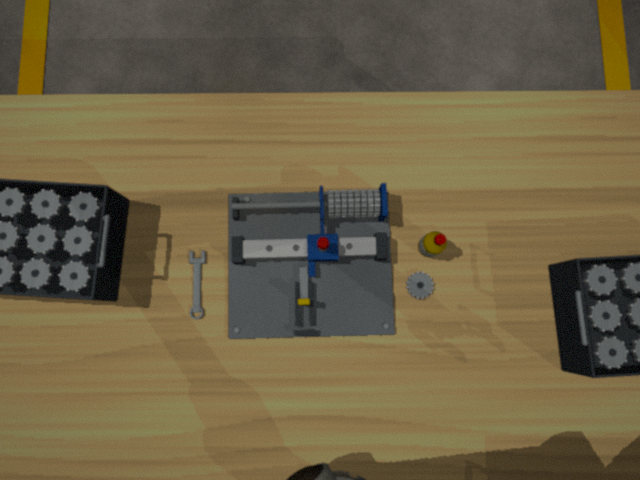

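View pics/scene0.png

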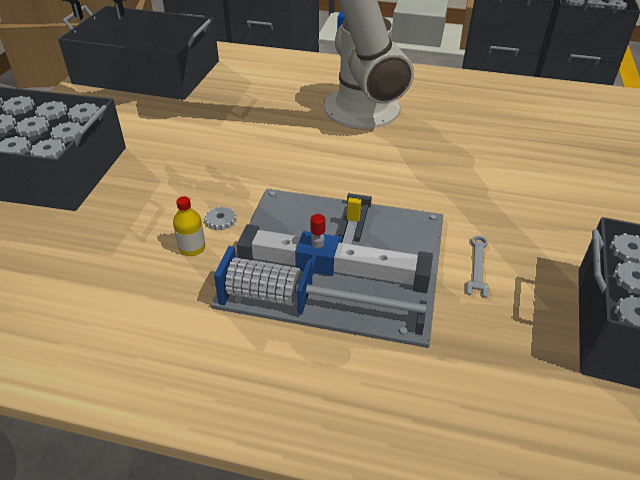

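Run:
```python
import cv2
a=cv2.imread("pics/top0.png")[180:345,220:400]; cv2.imwrite("pics/topz.png",cv2.resize(a,None,fx=4.4,fy=3.6,interpolation=cv2.INTER_CUBIC))
a=cv2.imread("pics/scene0.png")[185:350,205:450]; cv2.imwrite("pics/scz.png",cv2.resize(a,None,fx=3.2,fy=3.2,interpolation=cv2.INTER_CUBIC))
```

```text
(no output)
```

View pics/topz.png

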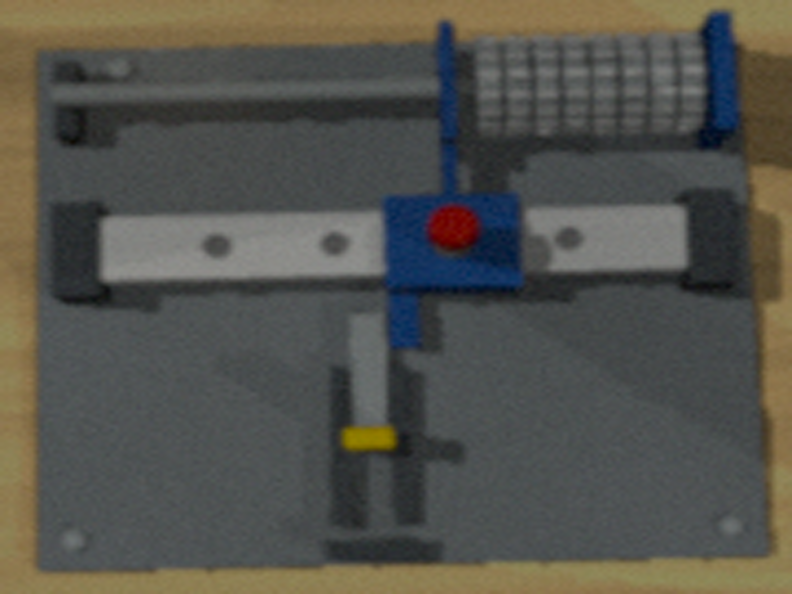

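View pics/scz.png

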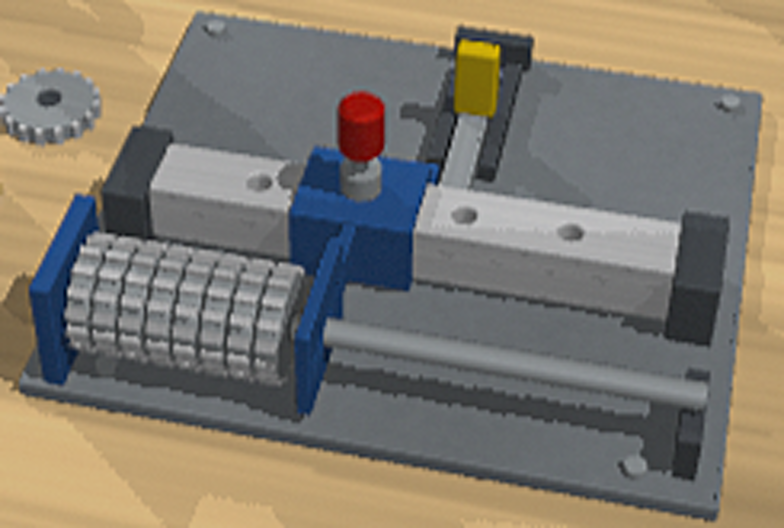

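```bash
cat >> h.py <<'E'
def bp(n,u,v,z):
    i=optics.camera_info(n);T=np.array(i['T']);d=T[:3,:3]@np.array([(u-i['cx'])/i['fx'],(v-i['cy'])/i['fy'],1]);return T[:3,3]+d*(z-T[2,3])/d[2]
E
python3 - <<'E'
from h import *
tz=lambda x,y,z:bp("top",220+(x+.5)/4.4-.5,180+(y+.5)/3.6-.5,z)
sz=lambda x,y,z:bp("scene",205+(x+.5)/3.2-.5,185+(y+.5)/3.2-.5,z)
for nm,p in dict(TL=(38,50,.012),BL=(38,570,.012),BR=(768,555,.012),h90=(217,245,.055),h30=(335,243,.055),hm90=(569,238,.055),knob=(454,226,.124),grip=(369,435,.078)).items(): print("top",nm,tz(*p).round(4))
for nm,p in dict(backL=(198,12,.012),backR=(762,95,.012),frR=(716,518,.012),frL=(22,388,.012),h30=(464,215,.055),h90=(572,232,.055),hm90=(260,183,.055),knob=(362,105,.126),grip=(480,44,.078)).items(): print("scene",nm,sz(*p).round(4))
E
```

```text
top TL [0.7377 0.2518 0.012 ]
top BL [0.4    0.2462 0.012 ]
top BR [ 0.4059 -0.1321  0.012 ]
top h90 [0.6008 0.1506 0.055 ]
top h30 [0.6015 0.0902 0.055 ]
top hm90 [ 0.6036 -0.0297  0.055 ]
top knob [0.6015 0.0304 0.124 ]
top grip [0.4812 0.0729 0.078 ]
scene backL [ 0.4081 -0.1306  0.012 ]
scene backR [0.4033 0.2461 0.012 ]
scene frR [0.7449 0.2509 0.012 ]
scene frL [ 0.7485 -0.1228  0.012 ]
scene h30 [0.6025 0.0898 0.055 ]
scene h90 [0.6013 0.151  0.055 ]
scene hm90 [ 0.6048 -0.0288  0.055 ]
scene knob [0.6046 0.031  0.126 ]
scene grip [0.4777 0.0735 0.078 ]
```

```bash
python3 -m crank '[[[0,0,0],[0,0.1255,0]],[[0,0,0],[0,0.1255,0]],[[0.037,0,-0.018],[0,0,0]],[[0.037,0,-0.018],[0,0,0]],[[0.037,0,-0.018],[0,0,0]],[[0.037,0,-0.018],[0,0,0]],[[0.037,0,-0.018],[0,0,0]],[[0.037,0,-0.018],[0,0,0]],[[0.037,0,-0.018],[0,0,0]],[[0.037,0,-0.018],[0,0,0]]]' 1 40
python3 -m crank '[[[0.037,0.008,-0.018],[0,0,0]],[[0.037,0.008,-0.018],[0,0,0]],[[0.037,0.008,-0.018],[0,0,0]],[[0.037,0.008,-0.018],[0,0,0]],[[0.037,0.008,-0.018],[0,0,0]],[[0.037,0.008,-0.018],[0,0,0]],[[0.037,0.008,-0.018],[0,0,0]],[[0.037,0.008,-0.018],[0,0,0]],[[0.037,0.008,-0.018],[0,0,0]],[[0.037,0.008,-0.018],[0,0,0]]]'
python3 - <<'E'
from h import *
s=arm.read_state();print(s['eef_pos'],rot(s['tool_rot']).as_matrix().round(4),s['joints'],s['ft_force'])
E
```

```text
time: 1.7
eef_pos: [0.3052, -0.3029, 0.2316]
tool_rot: [-0.495, 0.496, 0.505, -0.504]
ft_force: [-0.1, -0.1, -0.2]
width: 1.002
time: 2.95
eef_pos: [0.4787, 0.0705, 0.1513]
tool_rot: [-0.495, 0.496, 0.505, -0.504]
ft_force: [0.8, -0.4, 0.9]
width: 1.003
[0.47868724 0.07054327 0.15134695] [[-1.810e-02  7.000e-04 -9.998e-01]
 [ 9.998e-01  2.000e-04 -1.810e-02]
 [ 2.000e-04 -1.000e+00 -7.000e-04]] [ 4.82984811e-01  2.25072963e-01 -4.45818991e-01  1.72210189e-04
 -8.99161271e-01 -2.03573814e+00] [ 0.79160499 -0.44140874  0.93331103]
```

```bash
python3 -m crank '[[[0.0025,0,0],[0,0,0]],[[0,0.014,0],[0,0,0]],[[0,0.014,0],[0,0,0]],[[0,0.014,0],[0,0,0]],[[0,0.014,0],[0,0,0]],[[0,0.014,0],[0,0,0]],[[0,0.014,0],[0,0,0]],[[0,0.014,0],[0,0,0]],[[0,0.013,0],[0,0,0]],[[0,0,0],[0,0,0]]]'
python3 - <<'E'
from h import *
for n in ("scene","top"):
    im=optics.read_camera(n)[:,:,::-1]
    c=im[150:350,205:450] if n=="scene" else im[180:380,220:420]
    cv2.imwrite(f"pics/{n}1.png",cv2.resize(c,None,fx=3,fy=3,interpolation=cv2.INTER_CUBIC))
E
```

```text
time: 4.2
eef_pos: [0.4774, 0.0713, 0.0392]
tool_rot: [0.496, -0.495, -0.504, 0.505]
ft_force: [-0.6, -0.1, 0.1]
width: 0.998
```

View pics/scene1.png

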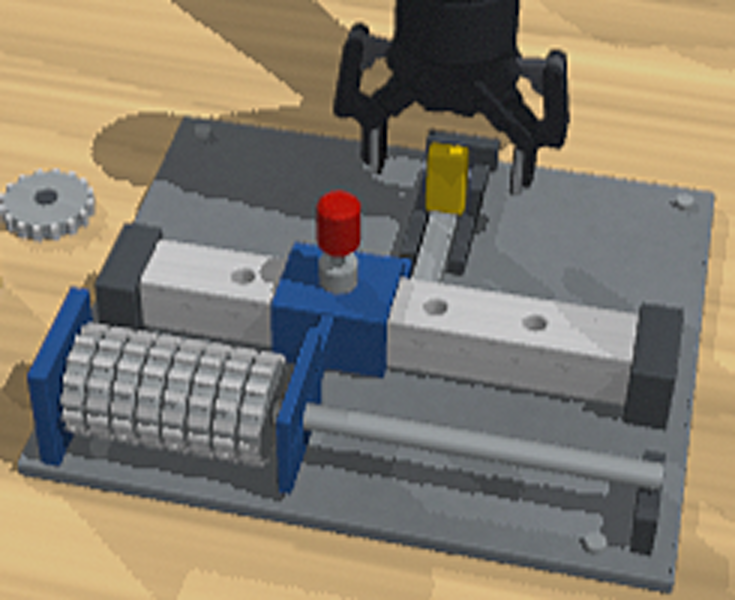

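View pics/top1.png

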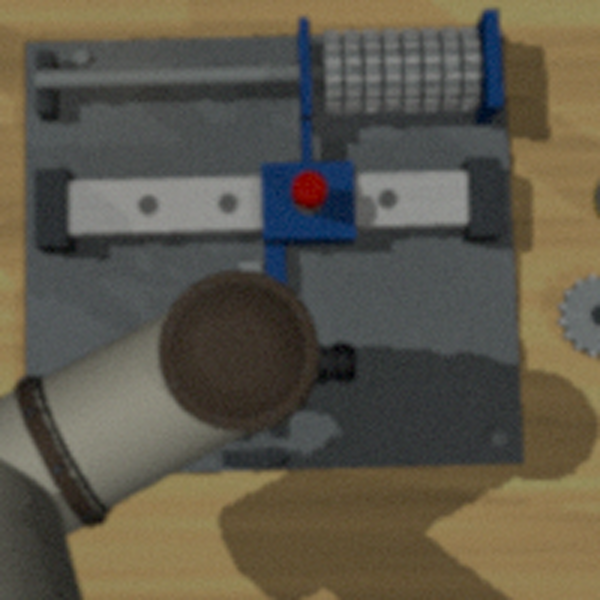

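```bash
python3 -m crank '[[[0,0,0],[0,0,0]],[[0,0,0],[0,0,0]],[[0,0,0],[0,0,0]],[[0,0,0],[0,0,0]],[[0,0,0],[0,0,0]],[[0,0,0],[0,0,0]],[[0,0,0],[0,0,0]],[[0,0,0],[0,0,0]],[[0,0,0],[0,0,0]],[[0,0,0],[0,0,0]]]' -1 40
python3 -m crank '[[[0,0,0.002],[0,0,0]],[[0,0,0.003],[0,0,0]],[[0,0,0.003],[0,0,0]],[[0,0,0.003],[0,0,0]],[[0,0,0.003],[0,0,0]],[[0,0,0.003],[0,0,0]],[[0,0,0.003],[0,0,0]],[[0,0,0.003],[0,0,0]],[[0,0,0.003],[0,0,0]],[[0,0,0.002],[0,0,0]]]'
```

```text
time: 5.55
eef_pos: [0.4782, 0.0717, 0.0407]
tool_rot: [-0.495, 0.496, 0.505, -0.504]
ft_force: [-1.9, 0.4, 6.2]
width: 0.303
time: 6.8
eef_pos: [0.4502, 0.0713, 0.0406]
tool_rot: [-0.495, 0.496, 0.505, -0.504]
ft_force: [3.6, -1.8, 4.9]
width: 0.299
```

```bash
python3 -m crank '[[[0,0,0.001],[0,0,0]],[[0,0,0.001],[0,0,0]],[[0,0,0.001],[0,0,0]],[[0,0,0.001],[0,0,0]],[[0,0,0.001],[0,0,0]],[[0,0,0.001],[0,0,0]],[[0,0,0.001],[0,0,0]],[[0,0,0.001],[0,0,0]],[[0,0,0.001],[0,0,0]],[[0,0,0],[0,0,0]]]'
```

```text
time: 8.05
eef_pos: [0.4417, 0.0712, 0.0406]
tool_rot: [-0.495, 0.496, 0.505, -0.504]
ft_force: [3.6, -3.0, 4.5]
width: 0.294
```

```bash
python3 -m crank '[[[0,0,0.001],[0,0,0]],[[0,0,0.001],[0,0,0]],[[0,0,0.001],[0,0,0]],[[0,0,0.001],[0,0,0]],[[0,0,0.001],[0,0,0]],[[0,0,0.001],[0,0,0]],[[0,0,0.001],[0,0,0]],[[0,0,0.001],[0,0,0]],[[0,0,0],[0,0,0]],[[0,0,0],[0,0,0]]]'
```

```text
time: 9.3
eef_pos: [0.4413, 0.0716, 0.0408]
tool_rot: [-0.492, 0.498, 0.51, -0.501]
ft_force: [32.0, -20.0, -18.5]
width: 0.301
```

```bash
python3 -m crank '[[[0,0,-0.003],[0,0,0]],[[0,0,-0.003],[0,0,0]],[[0,0,0],[0,0,0]],[[0,0,0],[0,0,0]],[[0,0,0],[0,0,0]],[[0,0,0],[0,0,0]],[[0,0,0],[0,0,0]],[[0,0,0],[0,0,0]],[[0,0,0],[0,0,0]],[[0,0,0],[0,0,0]]]'
python3 -m crank '[[[0,0,0],[0,0,0]],[[0,0,0],[0,0,0]],[[0,0,0],[0,0,0]],[[0,0,0],[0,0,0]],[[0,0,0],[0,0,0]],[[0,-0.02,0],[0,0,0]],[[0,-0.02,0],[0,0,0]],[[0,-0.03,0],[0,0,0]],[[0,-0.03,0],[0,0,0]],[[0,-0.03,0],[0,0,0]]]' 1
python3 - <<'E'
from h import *
for n in ("scene",):
    im=optics.read_camera(n)[:,:,::-1]
    T=np.array(optics.camera_info(n)['T'])
    for l in ("lock_grip","pull_knob"):
        r=optics.spot_point(n,l)[0];print(l,r['score'],(T[:3,:3]@np.array(r['position'])+T[:3,3]).round(4))
    c=im[120:320,205:450]
    cv2.imwrite(f"pics/{n}2.png",cv2.resize(c,None,fx=3,fy=3,interpolation=cv2.INTER_CUBIC))
E
```

```text
time: 10.55
eef_pos: [0.4415, 0.0713, 0.0407]
tool_rot: [-0.494, 0.496, 0.506, -0.503]
ft_force: [10.3, -6.9, -0.1]
width: 0.296
time: 11.8
eef_pos: [0.4387, 0.0708, 0.1713]
tool_rot: [0.496, -0.495, -0.504, 0.504]
ft_force: [0.6, 0.8, -0.7]
width: 0.999
lock_grip 0.73 [0.4401 0.0725 0.0263]
pull_knob 0.87 [0.6019 0.0279 0.0897]
```

View pics/scene2.png

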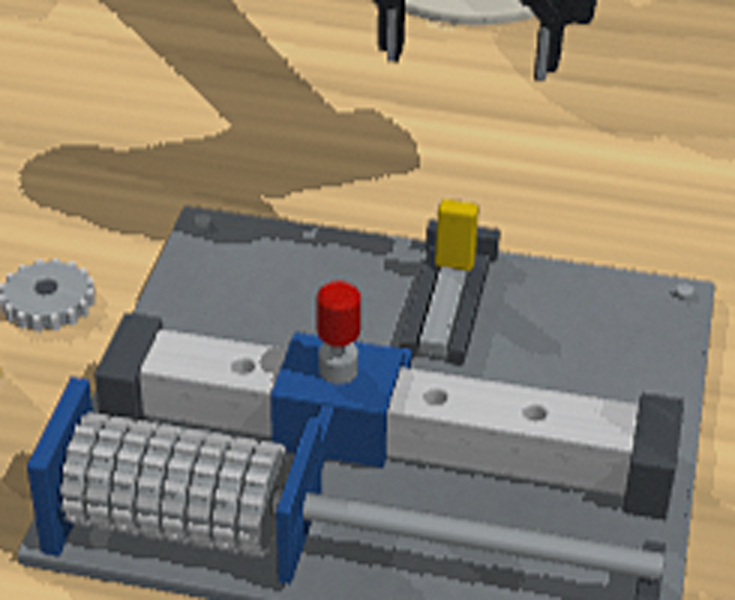

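```bash
python3 -m crank '[[[-0.011,0,-0.04],[0,0,0]],[[-0.011,0,-0.04],[0,0,0]],[[-0.011,0,-0.04],[0,0,0]],[[-0.011,0,-0.0425],[0,0,0]],[[0,0,0],[0,0,0]],[[0,0,0],[0,0,0]],[[0,0.02,0],[0,0,0]],[[0,0.02,0],[0,0,0]],[[0,0.02,0],[0,0,0]],[[0,0.021,0],[0,0,0]]]'
python3 - <<'E'
from h import *
for n in ("scene",):
    im=optics.read_camera(n)[:,:,::-1]
    T=np.array(optics.camera_info(n)['T'])
    c=im[120:320,205:450]
    cv2.imwrite(f"pics/{n}3.png",cv2.resize(c,None,fx=3,fy=3,interpolation=cv2.INTER_CUBIC))
s=arm.read_state();print(s['eef_pos'],s['ft_force'],rot(s['tool_rot']).as_matrix().round(3))
E
```

```text
time: 13.2
eef_pos: [0.6009, 0.0303, 0.089]
tool_rot: [0.495, -0.495, -0.505, 0.505]
ft_force: [-0.1, -0.1, -0.0]
width: 0.999
[0.59881919 0.02990957 0.08580194] [-0.51486984 -0.04346569 -1.72211042] [[-0.018 -0.006 -1.   ]
 [ 1.    -0.001 -0.018]
 [-0.001 -1.     0.006]]
```

View pics/scene3.png

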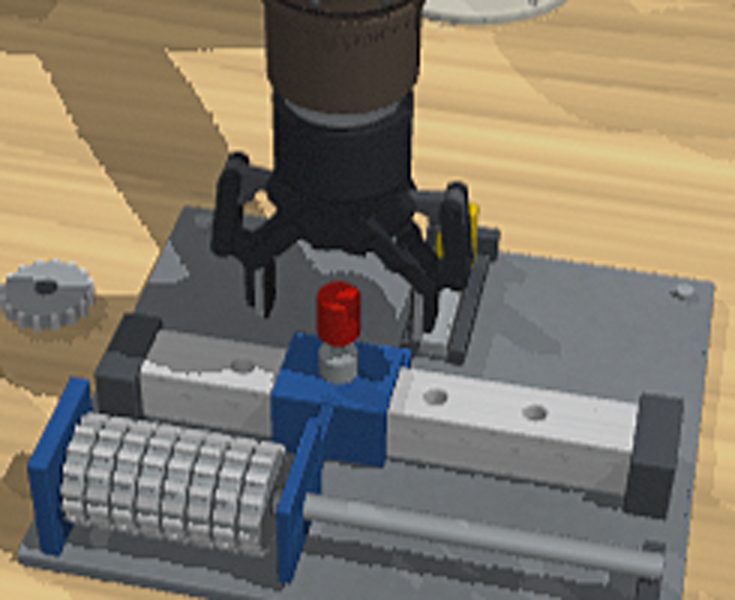

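```bash
python3 -m crank '[[[0,0,0],[0,0,0]],[[0,0,0],[0,0,0]],[[0,0,0],[0,0,0]],[[0,0,0],[0,0,0]],[[0,0,0],[0,0,0]],[[0,0,0],[0,0,0]],[[0,0,0],[0,0,0]],[[0,0,0],[0,0,0]],[[0,0,0],[0,0,0]],[[0,0,0],[0,0,0]]]' -1 50
```

```text
time: 14.5
eef_pos: [0.6027, 0.0298, 0.0906]
tool_rot: [-0.495, 0.496, 0.505, -0.504]
ft_force: [-1.0, -0.0, 6.0]
width: 0.288
```

```bash
python3 -m crank '[[[0,-0.002,0],[0,0,0]],[[0,-0.002,0],[0,0,0]],[[0,-0.002,0],[0,0,0]],[[0,-0.002,0],[0,0,0]],[[0,-0.002,0],[0,0,0]],[[0,-0.002,0],[0,0,0]],[[0,-0.002,0],[0,0,0]],[[0,-0.001,0],[0,0,0]],[[0,0,0],[0,0,0]],[[0,0,0],[0,0,0]]]'
python3 - <<'E'
from h import *
n="scene"
im=optics.read_camera(n)[:,:,::-1]
c=im[120:320,205:450]
cv2.imwrite(f"pics/{n}4.png",cv2.resize(c,None,fx=3,fy=3,interpolation=cv2.INTER_CUBIC))
E
```

```text
time: 15.75
eef_pos: [0.6026, 0.0298, 0.1044]
tool_rot: [-0.495, 0.496, 0.505, -0.504]
ft_force: [5.6, -1.6, -7.6]
width: 0.288
```

View pics/scene4.png

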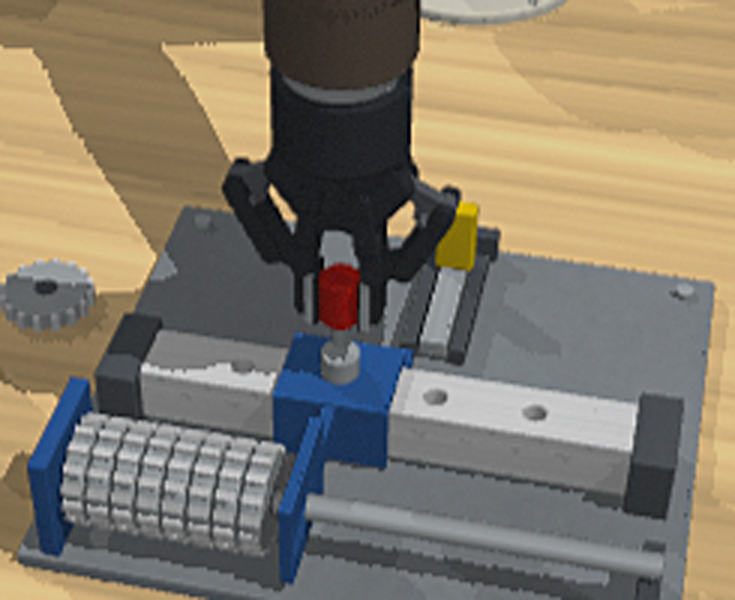

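```bash
python3 -m crank '[[[0.004,0,0],[0,0,0]],[[0.006,0,0],[0,0,0]],[[0.007,0,0],[0,0,0]],[[0.008,0,0],[0,0,0]],[[0.008,0,0],[0,0,0]],[[0.008,0,0],[0,0,0]],[[0.007,0,0],[0,0,0]],[[0.006,0,0],[0,0,0]],[[0.004,0,0],[0,0,0]],[[0.002,0,0],[0,0,0]]]'
python3 -m crank '[[[0,0,0],[0,0,0]],[[0,0,0],[0,0,0]],[[0,0.001,0],[0,0,0]],[[0,0.001,0],[0,0,0]],[[0,0.001,0],[0,0,0]],[[0,0.001,0],[0,0,0]],[[0,0.001,0],[0,0,0]],[[0,0,0],[0,0,0]],[[0,0,0],[0,0,0]],[[0,0,0],[0,0,0]]]'
python3 - <<'E'
from h import *
n="scene"
im=optics.read_camera(n)[:,:,::-1]
c=im[120:320,205:450]
cv2.imwrite(f"pics/{n}5.png",cv2.resize(c,None,fx=3,fy=3,interpolation=cv2.INTER_CUBIC))
E
```

```text
time: 17.05
eef_pos: [0.6015, 0.0896, 0.1043]
tool_rot: [0.495, -0.496, -0.504, 0.504]
ft_force: [5.6, -2.1, -6.7]
width: 0.29
time: 18.3
eef_pos: [0.6015, 0.0898, 0.0995]
tool_rot: [-0.495, 0.496, 0.505, -0.504]
ft_force: [4.2, -0.9, -6.9]
width: 0.29
```

View pics/scene5.png

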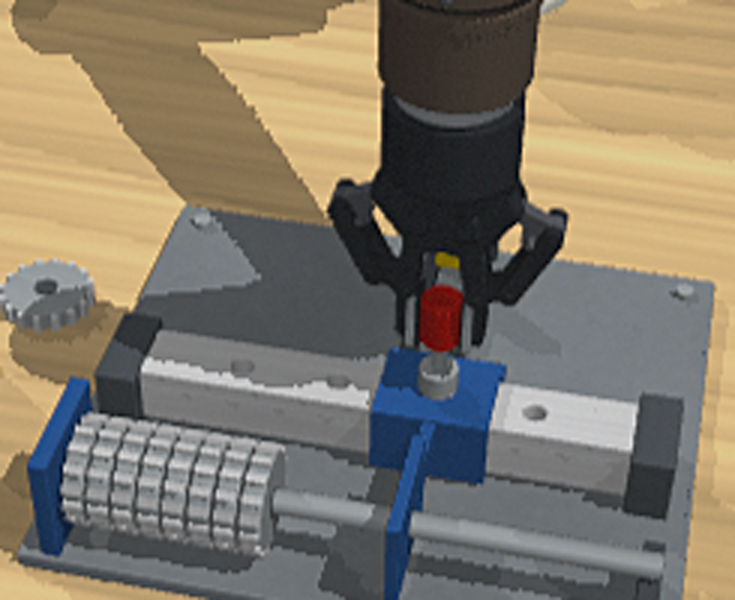

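```bash
python3 -m crank '[[[0,0.001,0],[0,0,0]],[[0,0.001,0],[0,0,0]],[[0,0.001,0],[0,0,0]],[[0,0.001,0],[0,0,0]],[[0,0.001,0],[0,0,0]],[[0,0.001,0],[0,0,0]],[[0,0.001,0],[0,0,0]],[[0,0.001,0],[0,0,0]],[[0,0,0],[0,0,0]],[[0,0,0],[0,0,0]]]'
```

```text
time: 19.6
eef_pos: [0.6015, 0.0897, 0.0916]
tool_rot: [-0.495, 0.496, 0.505, -0.504]
ft_force: [5.8, -1.5, -5.7]
width: 0.287
```

Still carried by the gripper; about 1–2 mm remain until the pin seats.

```bash
python3 -m crank '[[[0,0.0005,0],[0,0,0]],[[0,0.0005,0],[0,0,0]],[[0,0.0005,0],[0,0,0]],[[0,0.0005,0],[0,0,0]],[[0,0.0005,0],[0,0,0]],[[0,0,0],[0,0,0]],[[0,0,0],[0,0,0]],[[0,0,0],[0,0,0]],[[0,0,0],[0,0,0]],[[0,0,0],[0,0,0]]]'
```

```text
time: 20.85
eef_pos: [0.6016, 0.0898, 0.0905]
tool_rot: [-0.495, 0.496, 0.505, -0.504]
ft_force: [1.1, -2.0, 5.7]
width: 0.29
```

Run:
```python
from h import *
n="scene"
im=optics.read_camera(n)[:,:,::-1]
T=np.array(optics.camera_info(n)['T'])
for l in ("lock_grip","pull_knob"):
    for r in optics.spot_point(n,l)[:2]: print(l,r['score'],(T[:3,:3]@np.array(r['position'])+T[:3,3]).round(4))
c=im[120:320,205:450]
cv2.imwrite(f"pics/{n}6.png",cv2.resize(c,None,fx=3,fy=3,interpolation=cv2.INTER_CUBIC))
s=arm.read_state();print(s['time'],s['eef_pos'],s['ft_force'])
```

```text
lock_grip 0.5 [0.4422 0.0729 0.0247]
pull_knob 0.71 [0.6002 0.0914 0.0852]
21.0 [0.60160023 0.08975019 0.09055268] [ 0.43750417 -1.60137218  6.03795991]
```

View pics/scene6.png

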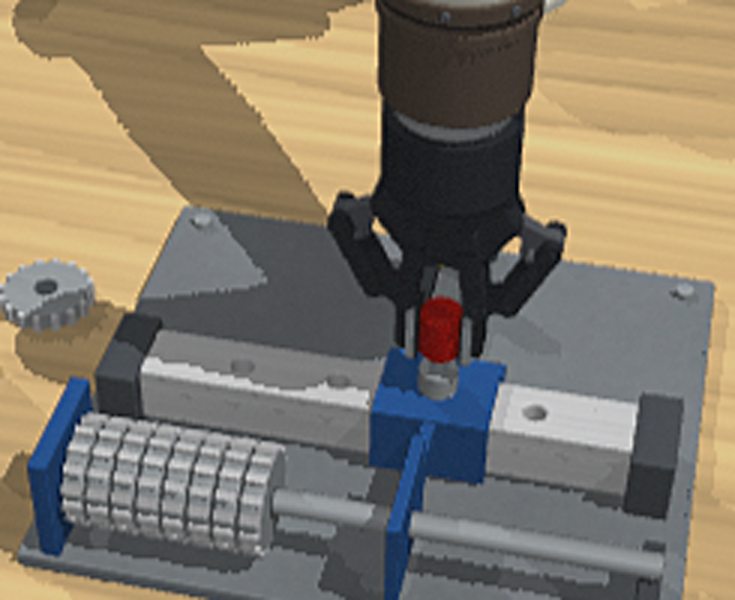

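The picture shows the knob at about (440,330), down at its original height over the barrel. Holes y = -90 and -30 show to the left of the section and y = +90 to its right, so the section is over the +30 hole. The fingers hold the knob.

```bash
python3 -c "
from cell import arm
print(arm.job_done())"
```

```text
the job is handed in; nothing more can be done
None
```

The job is done and handed in at 21.0 s: the section is pinned in the next hole along, and the gripper is still holding the red knob.

- **Lock:** I drew the yellow grip away from the rail until it hit its end stop, where the pull rose to about 32 N along the slide (about 42 N in total). The picture after release shows it against the stop block.
- **Section:** I gripped the knob, lifted it about 14 mm, slid the section 60 mm away from the gears and lowered it.
- **Last checks:** The spring kept pulling on the gripper on the way down, so the pin had entered the hole and was not resting on the rail. At the bottom the force reversed to about 6 N upwards. The tool height was 0.0905 m, against 0.0906 m when I first gripped the knob with the pin in. The last picture shows the section over the y = +30 mm hole with the knob fully down.
- **Small disagreements:** The networks put the grip's starting position about 10 mm further out than expected for a fully closed lock. The last network reading put the knob's underside about 5 mm low (0.085 m), while its position along the rail fitted within about 2 mm.
- **Bystanders:** I never touched the loose gear, the oil bottle or the spanner. I did not check their positions again at the end.

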